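Seat a lens retaining ring with the two-stop bench press

TASK

Slide the press's carriage by its red knob until the lens cell is fully home under the plunger. Then press the red plunger cap down, through the light first stop where it meets the brass ring, to the firmer second stop where the ring bears on the lens; hold it there for about half a second without overloading the glass, and let the plunger come all the way up. Leave the carriage home, and do not disturb the things lying around the press.

Things in the scene. Friction and masses are not known exactly. Their poses are not given: they have to be found in the camera images.
- press: fixed white bench press. Origin on the table straight below the plunger's axis; own z up, own +y along the track to the loading end. Base 125 x 255 x 16 mm (y -55 to +200); aluminium column at x -45 to -79 mm; white head 52 mm wide in y, z 108 to 144 mm, column no higher. It may stand anywhere, turned up to 0.4 rad
- carriage (a joint): place of the dark steel carriage on the track, m: 0 at the loading end, 0.075 fully home against its end stop (cell centred under the plunger). It moves along the press's own -y as the value grows, drags with about 2.5 N and stays where it is left; it starts between 0 and 0.02
- carriage_knob (a point): centre of the top of the carriage's upright red knob, a post 16 mm in diameter from the carriage's top (z 40 mm) to z 90 mm, with a steel collar 24 mm wide, 6 mm high at its foot. It stands 100 mm from the cell's centre on the press's +y side; once home it is 100 mm from the plunger's axis
- cell_mouth (a point): centre of the rim of the black lens cell on the carriage: a round barrel 62 mm across, 35 mm high, rim at z 75 mm
- ring: brass retaining ring, 47 mm outside, 6 mm thick, lying in the mouth of the cell. Origin: centre of its upper face, z of its own up. It starts 2 to 4 mm below the cell's rim, moves down only under about 4 N and stays where it is left
- plunger: the press's upright plunger with a red mushroom cap 42 mm across, 12 mm thick, pressed down from above. Origin: centre of the cap's upper face, z 195 mm when up. Travel 36 mm; a weak spring lifts it again: the free travel takes 2 N on the cap, rising by 0.1 N per mm. Well pressed home at 18 to 21 N on the cap; above about 24 N the lens is damaged
- plunger_foot (a point): centre of the underside of the plunger's white foot, 42 mm across, 110 mm below the cap's top. With the cell home it meets the ring 12 to 14 mm down (first stop), and 8 to 9 N on the cap moves ring and plunger on. 2 to 14 mm further, differing with each lens's thickness and not measurable beforehand, the ring bears on the lens (second stop): force climbs 5 N per mm
- mirror_mount: bystander: loose black mirror mount on a steel post with a round foot, 52 mm wide at the foot, 99 mm high; origin under its foot
- optic_jar: bystander: loose small clear jar with a white cap, 48 mm across, 45 mm high; origin under its base
- driver: bystander: loose screwdriver, 150 mm long, lying on the table; its x axis runs along it, origin under its middle

How it is judged:
By the outcome, as a careful person would: the job done as asked, in the order asked, and still so for the second after the job is handed in, with the robot touching nothing.
It also fails if it takes over 45 s, if anything falls off the work surface, if the arm or the gripper's body presses on something with over 40 N, if the wrist force passes 120 N, or if a joint passes its speed limit or range.

ROBOT

A 6-joint arm with a two-finger parallel gripper is mounted at the origin on the work surface. World frame = base frame: x ahead of the robot, y to its left, z up, the work surface at z = 0. Lengths are in m, angles in degrees, forces in N, time in s.
With the tool pointing down it reaches from about 0.375 to 0.75 m from the base axis. Payload 9 kg.
Tool frame: the origin (TCP) lies where the fingers leave the gripper's body, on its centre line; the fingertips stand 73 mm ahead of it and the grasp point (between the pads) lies 54 mm ahead of it (robot.tip_reach is the distance from the TCP to the fingertips, in m); z points along the fingers, y is the line along which they close (so a half turn about z gives the same grasp; the last joint's range is limited). The gripper opens to 85 mm and grips with 20 to 120 N. Pads are 22 mm wide; open, the fingers measure 114 mm over their backs; the gripper's body (76 mm by 85 mm) begins 54 mm behind the grasp point. The pads swing forward as they close: fully open they stand 13 mm farther back than shut.
Start: joints at [56.167, 5.964, 5.575, 89.605, 0, 77.527], TCP at [0.219, 0.559, 0.304] pointing down, gripper open.
Joint ranges: [-171.21, 171.21], [-48.23, 106.86], [-62.78, 66.21], [-105.2, 120.99], [-86.42, 89.51], [-180, 180]. Speed limits (degrees/s): [127.2, 127.2, 147.25, 180, 180, 180].

INTERFACE

Orientations are given as [roll, pitch, yaw] about the fixed x, y, z axes, in that order (R = Rz(yaw) Ry(pitch) Rx(roll)).
In Python, from plant import robot gives the robot as it stands. Calls block until the motion is done:
- robot.move_pose(position, orientation): joint-space move of the TCP to a pose.
- robot.line_to(position, vel=0.15, rotation=None, guard=None): straight line of the TCP; rotation=None keeps the orientation; vel is the mean speed in m/s. With guard (N) it stops when the force on the tool has changed by that much, and returns True; else False.
- robot.goto_joints(angles): joint-space move.
- robot.set_gripper(opening): finger opening in m; the grip force is fixed at half the most; returns when the fingers have stopped.
- robot.pause(seconds).
- robot.ik(position, orientation): joint angles nearest the present ones, or None.
- robot.observe(): the state.
- robot.grab_frame(name): name is "scene" or "side" or "wrist"; returns the picture (400x640x3 uint8, blue, green, red); there is no depth.
- robot.get_calibration(name): a dict with "vertical_fov" (degrees; the focal length in pixels is half the picture's height over the tangent of half this angle, whatever the lens; pixels are square), "cx", "cy" (the principal point, pixels), "rvec" (rotation vector, rad) and "tvec" (3), from world to camera coordinates, as OpenCV has them. Camera axes: x right, y down, z forward; pixel columns grow to the right and rows downward; lengths in m; the calibration is good to about 2 mm. The wrist camera is an equidistant fisheye: a pixel r from the principal point sees the ray r / f radians off the axis. A picture is of the moment at which its call begins: read the wrist's pose just before it. get_calibration takes no time and is no camera call; for the wrist camera it gives the pose at the moment of the call.
A pose or a line that the arm cannot do raises robot.IKError and nothing moves.
- robot.job_done(): hands the job in; it is judged then, once.
The state is a dict: "time": time; "q": joint angles; "qvel": joint speeds; "joint_torque": joint torques, N m; "tool_pos": TCP position; "tcp_rot": TCP orientation; "ft_force": force on the tool from outside, world axes, zero at the start; "torque": the same for the moment, N m; "gripper_width": finger opening in m; "gripper_force": force on a finger pad.
Only numpy, scipy, OpenCV 4.12 (cv2) and the standard library are available. Lean on these libraries where they do the work, as an engineer would, in place of code of your own. Each camera call takes 0.05 s, during which the arm holds its last target. There are 200 camera calls.

## Working session

There is one attempt and no reset: what is moved stays moved. The work goes in short steps, each a Python script; the robot and the scene stay as the last script left them, time stands still between calls to the robot, and variables do not carry over. Pictures are saved under pics/ and viewed, at most 10 in all, crops included, and the job is handed in when it is done.

```bash
mkdir -p pics; ls; python3 - <<'E'
from plant import robot
import cv2
for n in ("scene","side"):
    cv2.imwrite(f"pics/{n}0.png",robot.grab_frame(n)); print(n,robot.get_calibration(n))
o=robot.observe(); print(o["time"],o["ft_force"],o["tcp_rot"],robot.tip_reach)
E
```

```text
pics
scene {'vertical_fov': 50.56677495831425, 'cx': 322.9733939528629, 'cy': 200.88191281777472, 'rvec': array([ 1.73895839,  1.49399716, -0.75125847]), 'tvec': array([-0.09181627, -0.23607139,  1.43734078])}
side {'vertical_fov': 53.810855363265816, 'cx': 314.0798606527637, 'cy': 200.7671279230132, 'rvec': array([ 2.1942492 ,  0.68578062, -0.31271767]), 'tvec': array([-0.51966183, -0.13216091,  1.18384477])}
0.1 [ 0.16701548 -0.22665481  0.48179149] [-1.79933316e+02 -1.55239843e-02  1.58640482e+02] 0.0726
```

View pics/scene0.png

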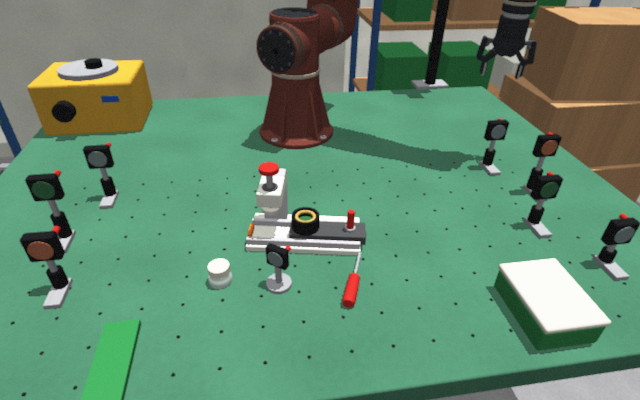

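View pics/side0.png

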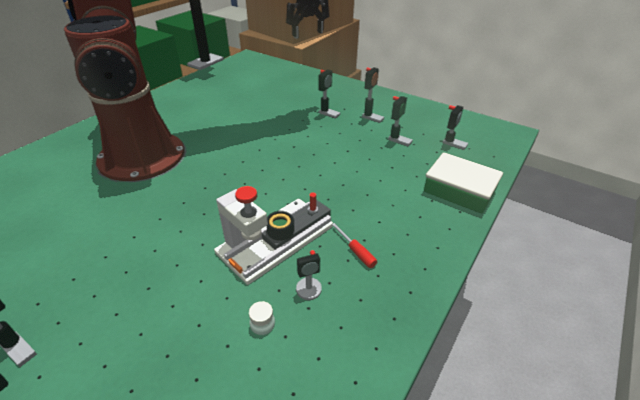

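Scene view: cap at (269,169), knob top at (351,212), cell (306,220). Side view: cap at (246,193), knob top (313,195). The mirror mount, jar and driver are on the far (+x) side of the press.

```bash
cat > h.py <<'E'
import numpy as np, cv2
from plant import robot
def red(im):
    h=cv2.cvtColor(im,cv2.COLOR_BGR2HSV)
    m=((h[...,0]<6)|(h[...,0]>174))&(h[...,1]>170)&(h[...,2]>90)
    n,l,s,c=cv2.connectedComponentsWithStats(m.astype(np.uint8))
    return l,[(i,s[i],c[i]) for i in range(1,n) if s[i][4]>15]
def ray(c,px,fish=False):
    f=200/np.tan(np.radians(c["vertical_fov"])/2)
    u=(np.array(px,float)-[c["cx"],c["cy"]])/f
    if fish:
        t=np.hypot(*u); d=np.r_[u/t*np.sin(t),np.cos(t)] if t>1e-9 else np.array([0,0,1.])
    else: d=np.r_[u,1]
    R=cv2.Rodrigues(c["rvec"])[0]
    return -R.T@c["tvec"], R.T@d/np.linalg.norm(d)
def on_z(r,z): return r[0]+r[1]*(z-r[0][2])/r[1][2]
def cross(a,b):
    A=np.c_[a[1],-b[1]]; s=np.linalg.lstsq(A,b[0]-a[0],rcond=None)[0]
    p,q=a[0]+s[0]*a[1],b[0]+s[1]*b[1]; return (p+q)/2,np.linalg.norm(p-q)
E
python3 - <<'E'
from h import *
R={}
for n,pts in (("scene",[(269,169),(351,214)]),("side",[(246,193),(313,197)])):
    c=robot.get_calibration(n); l,b=red(cv2.imread(f"pics/{n}0.png"))
    for k,p in enumerate(pts):
        i,s,ce=min(b,key=lambda t:np.hypot(*(t[2]-p))); print(n,k,s,ce); R[n,k]=ray(c,ce)
for k,z in ((0,.19),(1,.068)):
    print(k,cross(R["scene",k],R["side",k]),on_z(R["scene",k],z),on_z(R["side",k],z))
for n,pts in (("scene",[(279,284),(220,280),(353,285)]),("side",[(308,290),(261,325),(355,250)])):
    for p in pts: print(n,on_z(ray(robot.get_calibration(n),p),0).round(3))
E
```

```text
scene 0 [259 162  19  14 209] [268.17703349 168.45454545]
scene 1 [347 210   8  19 101] [350.25742574 218.46534653]
side 0 [236 186  20  17 240] [245.30416667 193.42083333]
side 1 [310 193   6   8  28] [312.57142857 195.39285714]
0 (array([ 0.55111276, -0.11397281,  0.19121338]), np.float64(0.00427548200847896)) [ 0.55283875 -0.11492122  0.19      ] [ 0.54751931 -0.11061973  0.19      ]
1 (array([0.58813683, 0.05866213, 0.07877749]), np.float64(0.015219663493649538)) [0.58551341 0.05704276 0.068     ] [0.57308841 0.07826172 0.068     ]
scene [ 0.694 -0.111  0.   ]
scene [ 0.666 -0.23   0.   ]
scene [0.718 0.038 0.   ]
side [ 0.693 -0.111  0.   ]
side [ 0.667 -0.229  0.   ]
side [0.717 0.041 0.   ]
```

```bash
python3 - <<'E'
from h import *
robot.move_pose([0.58,0.0,0.36],[180,0,168])
c=robot.get_calibration("wrist"); im=robot.grab_frame("wrist"); cv2.imwrite("pics/w1.png",im)
np.save("w1.npy",c,allow_pickle=True)
print(c, ray(c,(c["cx"],c["cy"]),True)); o=robot.observe(); print(o["time"],o["tool_pos"],o["q"],o["ft_force"])
for i,s,ce in red(im)[1]: print(s,ce)
E
```

```text
{'vertical_fov': 65.70646984690485, 'cx': 317.1211034781196, 'cy': 200.5790690585982, 'rvec': array([-2.27018813, -1.84143553, -0.24791389]), 'tvec': array([-0.12022393, -0.59425105,  0.28279394])} (array([0.51228986, 0.01493458, 0.42999602]), array([ 0.25899276, -0.05483752, -0.96432131]))
2.525 [0.57995615 0.00078424 0.35994292] [-1.28375046e+01  3.65205966e+00  9.00173498e+00  9.53584120e+01
  5.76599337e-03 -8.98739111e-01] [-0.32731455  0.13263851 -0.06266358]
[357 164  16  16 171] [364.49707602 171.64327485]
[ 158  174   42   47 1501] [178.3017988  196.98067955]
[344 244  24  47 671] [355.62742176 267.58420268]
[ 21 269   8  12  58] [ 24.22413793 274.94827586]
[257 273  10  13  93] [261.7311828  279.05376344]
```

View pics/w1.png

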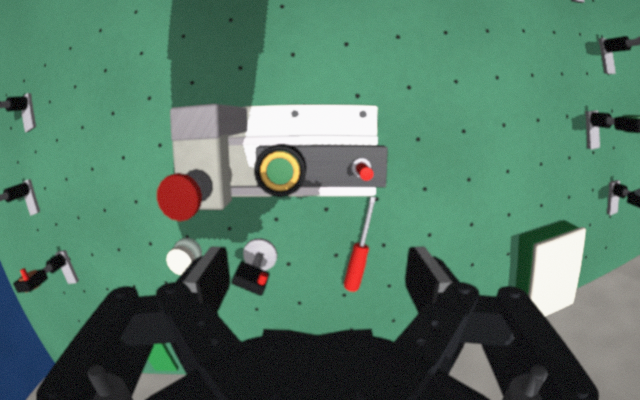

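Wrist view from above: cap (178,197), brass ring/cell mouth about (280,169), knob top end about (367,173). The press is almost square to the image, and the driver, mount and jar lie below it.

```bash
python3 - <<'E'
from h import *
c=np.load("w1.npy",allow_pickle=True).item(); im=cv2.imread("pics/w1.png")
cap=on_z(ray(c,(178.3,197),True),.192)
knob=on_z(ray(c,(367,173.5),True),.09)
h=cv2.cvtColor(im,cv2.COLOR_BGR2HSV); m=((h[...,0]>15)&(h[...,0]<35)&(h[...,1]>120)&(h[...,2]>90)).astype(np.uint8)
m[:, :250]=0; m[:,320:]=0
p=cv2.findNonZero(m); e=cv2.minEnclosingCircle(p); print(e)
cell=on_z(ray(c,e[0],True),.072)
print(cap,knob,cell)
u=knob-cap; print("cap-knob",np.hypot(*u[:2]),"cell-knob",np.hypot(*(knob-cell)[:2]),"yaw cap-knob",np.degrees(np.arctan2(-u[0],u[1])))
v=knob-cell; print("yaw cell-knob",np.degrees(np.arctan2(-v[0],v[1])))
# base end edge corners (z=16mm): +y end
a=on_z(ray(c,(377,106),True),.016); b=on_z(ray(c,(247,106),True),.016); d=a-b; print(a,b,"edge yaw",np.degrees(np.arctan2(-d[0],d[1])))
E
```

```text
((279.7970275878906, 170.0148468017578), 20.422422409057617)
[ 0.54871218 -0.11370049  0.192     ] [0.58428549 0.05697137 0.09      ] [ 0.56289845 -0.0406927   0.072     ]
cap-knob 0.17433972987726562 cell-knob 0.09997837697310288 yaw cap-knob -11.77365205569413
yaw cell-knob -12.351973973229578
[0.51202412 0.09646614 0.016     ] [ 0.47559489 -0.07338891  0.016     ] edge yaw -12.104985528494549
```

```bash
cat >> h.py <<'E'
Y=np.radians(-12.1); yd=np.array([-np.sin(Y),np.cos(Y),0]); cap=np.array([.5495,-.1137,0])
def at(y,z): return cap+y*yd+[0,0,z]
E
python3 - <<'E'
from h import *
def st(t):
    o=robot.observe(); p=o["tool_pos"]; print(t,round(o["time"],2),p.round(4),"y",round((p-cap)@yd,4),"F",o["ft_force"].round(2),o["gripper_width"])
robot.set_gripper(0)
robot.move_pose(at(.222,.25),[180,0,78]); st("above")
robot.line_to(at(.222,.128),vel=.12,guard=10); st("down")
print(robot.line_to(at(.132,.128),vel=.05,guard=15)); st("mid")
print(robot.line_to(at(.105,.128),vel=.012,guard=8)); st("home?")
robot.line_to(at(.16,.128),vel=.1); st("back")
robot.line_to(at(.16,.36),vel=.2); st("up")
c=robot.get_calibration("wrist"); im=robot.grab_frame("wrist"); cv2.imwrite("pics/w2.png",im); np.save("w2.npy",c,allow_pickle=True)
E
```

```text
above 4.83 [0.5962 0.1032 0.2503] y 0.2219 F [-0.41  0.38  0.66] 0.0002681261865864326
down 6.0 [0.5966 0.1034 0.129 ] y 0.2221 F [-0.26 -0.14  0.12] -2.7754592816777677e-05
False
mid 7.95 [0.5771 0.0154 0.128 ] y 0.132 F [ 0.96 -0.26  0.54] 0.0005944231080039984
True
home? 9.22 [0.5739 0.0014 0.1276] y 0.1177 F [1.71 1.25 1.28] -0.00033871452375479463
back 9.79 [0.583  0.0429 0.1278] y 0.1601 F [-0.31  0.19 -0.2 ] -0.00010423902700837389
up 11.1 [0.5828 0.0427 0.3589] y 0.1599 F [-1.25  0.01 -1.51] 5.381181659432958e-05
```

View pics/w2.png

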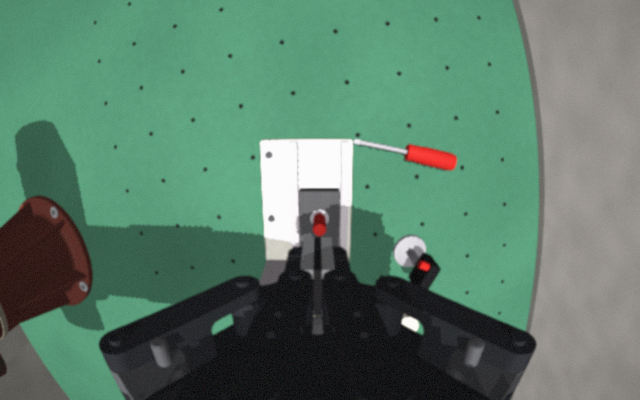

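Wrist view: knob top at about (319,230), the carriage's rear edge at row 190; driver and mount are untouched.

```bash
python3 - <<'E'
from h import *
c=np.load("w2.npy",allow_pickle=True).item(); im=cv2.imread("pics/w2.png")
for i,s,ce in red(im)[1]: print(s,ce)
p=on_z(ray(c,(319,231),True),.09); print(p,"y",(p-cap)@yd)
def st(t):
    o=robot.observe(); q=o["tool_pos"]; print(t,round(o["time"],2),"y",round((q-cap)@yd,4),"Fy",round(o["ft_force"]@yd,2),o["ft_force"].round(2))
# confirm the end stop by a second, firmer push
robot.line_to(at(.16,.128),vel=.2,guard=15)
robot.line_to(at(.123,.128),vel=.1,guard=15); st("near")
print(robot.line_to(at(.105,.128),vel=.015,guard=14)); st("push")
robot.pause(.1); st("hold")
robot.line_to(at(.15,.128),vel=.12); robot.line_to(at(.15,.30),vel=.25); st("up")
E
```

```text
[406 145  50  25 778] [430.84318766 157.18380463]
[313 215  13  21 198] [319.11111111 225.44949495]
[418 261  13  11 102] [423.99019608 265.64705882]
[ 0.56881756 -0.01863105  0.09      ] y 0.09700614527233763
near 12.97 y 0.1227 Fy -0.32 [-0.37 -0.25  0.85]
True
push 13.61 y 0.1174 Fy 3.11 [1.41 2.88 2.9 ]
hold 13.71 y 0.1174 Fy 2.93 [2.39 2.49 1.71]
up 14.97 y 0.1497 Fy -0.8 [-0.93 -0.62 -0.31]
```

The second, firmer push stopped at the same place (117.4 vs 117.7 mm), so the carriage is on its end stop. Next is the plunger.

```bash
python3 - <<'E'
from h import *
T=robot.tip_reach; ax=at(.0,0)
def F(n=6):
    v=[]
    for _ in range(n): robot.pause(.012); v.append(robot.observe()["ft_force"][2])
    return np.mean(v)
robot.line_to(ax+[0,0,.30],vel=.2); robot.line_to(ax+[0,0,.195+T+.008],vel=.1); robot.pause(.3)
b=F(12); print("base",b)
g=robot.line_to(ax+[0,0,.195+T-.0345],vel=.018,guard=13)
z=robot.observe()["tool_pos"][2]; f=F()-b; print("guard",g,"depth mm",(.195+T-z)*1e3,"F",f,robot.observe()["time"])
zc=z; held=0; log=[]
while True:
    f=F()-b; o=robot.observe(); log.append((round(o["time"],2),round((.195+T-o["tool_pos"][2])*1e3,2),round(f,1)))
    if 18.6<=f<=20.6:
        if not held: held=o["time"]
        if o["time"]-held>.65: break
    else: held=0
    if f>23 or o["time"]>38 : break
    if held: continue
    d=np.clip((19.6-f)/5*.7,-.4,.4)*1e-3; zc-=d
    if zc<.195+T-.0375: print("bottom"); break
    robot.line_to(ax+[0,0,zc],vel=.004)
print(log)
robot.line_to(ax+[0,0,.195+T+.03],vel=.05); o=robot.observe(); print(o["time"],o["ft_force"])
E
```

```text
base -0.040245141655127964
guard True depth mm 25.480955741587763 F 5.841115008500418 18.4167
[(18.47, np.float64(25.38), np.float64(5.3)), (18.77, np.float64(25.4), np.float64(6.9)), (19.07, np.float64(25.45), np.float64(9.5)), (19.37, np.float64(25.55), np.float64(11.8)), (19.67, np.float64(25.68), np.float64(13.4)), (19.97, np.float64(25.92), np.float64(14.7)), (20.27, np.float64(26.17), np.float64(15.7)), (20.57, np.float64(26.38), np.float64(16.7)), (20.87, np.float64(26.62), np.float64(17.8)), (21.17, np.float64(26.76), np.float64(18.8)), (21.22, np.float64(26.7), np.float64(19.0)), (21.27, np.float64(26.73), np.float64(18.7)), (21.32, np.float64(26.75), np.float64(19.2)), (21.37, np.float64(26.72), np.float64(18.7)), (21.42, np.float64(26.73), np.float64(18.9)), (21.47, np.float64(26.75), np.float64(18.9)), (21.52, np.float64(26.73), np.float64(19.3)), (21.57, np.float64(26.75), np.float64(18.4)), (21.87, np.float64(26.79), np.float64(19.5)), (21.92, np.float64(26.82), np.float64(19.7)), (21.97, np.float64(26.81), np.float64(19.3)), (22.02, np.float64(26.83), np.float64(19.8)), (22.07, np.float64(26.78), np.float64(20.0)), (22.12, np.float64(26.8), np.float64(19.2)), (22.17, np.float64(26.84), np.float64(19.7)), (22.22, np.float64(26.81), np.float64(19.6)), (22.27, np.float64(26.79), np.float64(19.7)), (22.32, np.float64(26.79), np.float64(19.5)), (22.37, np.float64(26.82), np.float64(20.0)), (22.42, np.float64(26.81), np.float64(19.8)), (22.47, np.float64(26.81), np.float64(19.5)), (22.52, np.float64(26.8), np.float64(19.6)), (22.57, np.float64(26.8), np.float64(20.0))]
23.9 [0.35678632 0.64477533 0.26583761]
```

```bash
python3 - <<'E'
from h import *
robot.line_to(at(0,.36)-[.05,0,0],vel=.2); robot.pause(.2)
R={}
for n,p in (("scene",(268,168)),("side",(245,193))):
    im=robot.grab_frame(n); cv2.imwrite(f"pics/{n}9.png",im)
    for i,s,ce in red(im)[1]:
        if abs(ce[0]-p[0])<120 and abs(ce[1]-p[1])<80: print(n,s,ce)
cv2.imwrite("pics/end.png",cv2.resize(cv2.imread("pics/scene9.png")[120:320,180:420],None,fx=2.5,fy=2.5))
print(robot.observe()["time"])
E
```

```text
scene [259 162  20  14 220] [268.25454545 168.19090909]
scene [314 209   6  18 103] [316.42718447 217.2815534 ]
side [236 186  20  16 242] [245.40495868 193.39669421]
side [286 208   5   6  18] [287.61111111 210.22222222]
side [349 240  27  27 293] [362.3105802  252.93856655]
24.75
```

View pics/end.png

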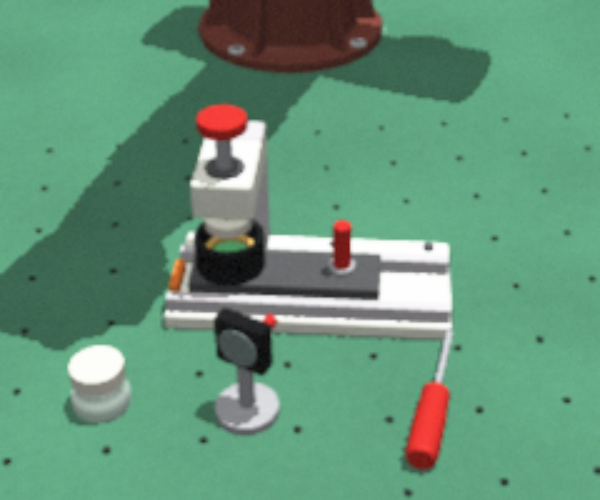

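The cap is back at its starting pixel, the foot sits over the cell, and the bystanders haven't moved. I'll check the carriage travel numerically before handing in.

```bash
python3 - <<'E'
from h import *
c=robot.get_calibration("scene")
a=on_z(ray(c,(350.26,218.47)),.068); b=on_z(ray(c,(316.43,217.28)),.068)
print("travel",(a-b)@yd,"knob-cap",(b-cap)@yd,"contact-est .1174-.008-.011 =",.0984, "lateral",(a-b)@[yd[1],-yd[0],0])
E
```

```text
travel 0.07478437016384859 knob-cap 0.09971974648404364 contact-est .1174-.008-.011 = 0.0984 lateral -0.0013785905736961525
```

Travel is 74.8 mm and the knob is 99.7 mm from the plunger's axis, so the carriage is fully home.

```bash
python3 -c "
from plant import robot
print(robot.job_done())"
```

```text
the job is handed in; nothing more can be done
None
```

The job is handed in: the carriage is home (74.8 mm of travel), the plunger was held at the second stop at about 19–20 N for over a second and came fully up, and the things around the press were left undisturbed.

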